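# Spice row to the new rack, reversed

## Task

Move the four spice things from the steel tray into the four bays of the wooden rack, one to a bay, in the reverse order: whatever stands leftmost in the tray now ends up rightmost in the wooden rack, and so on along the row. Keep them upright and set each one down rather than dropping it, so that they all stand flat in their bays, and don't shift the white mug.

Things in the scene. Friction and masses are not known exactly. Their poses are not given: they have to be found in the camera images.
- jar_mid (a point): Glass spice jar with amber spice inside and a yellow twist cap, round, 46 mm diameter, 74 mm tall, upright. Point on its axis half-way up, 37 mm above its underside; z along its axis. Loose, 80 to 240 g; it can be gripped round its middle from above.
- mill_mid (a point): Dark brown wooden pepper mill with a small brass ball on top, round, 48 mm diameter at the foot and 46 at the head, 44 mm at mid height, 78 mm tall, upright. Point on its axis half-way up, 39 mm above its underside; z along its axis. Loose, 80 to 240 g; it can be gripped round its middle from above.
- shaker_mid (a point): Plain stainless steel shaker with a domed grey lid and small dark holes in it, round, 46 mm diameter, 76 mm tall, upright. Point on its axis half-way up, 38 mm above its underside; z along its axis. Loose, 80 to 240 g; it can be gripped round its middle from above.
- tin_mid (a point): Green spice tin with a flat red lid, round, 46 mm diameter, 72 mm tall, upright. Point on its axis half-way up, 36 mm above its underside; z along its axis. Loose, 80 to 240 g; it can be gripped round its middle from above.
- pad_jar: Square cork pad, 62 by 62 by 4 mm, fixed in the low steel tray that is the old rack; the jar stands on it at the start, within 3 mm of its centre. Origin: centre of the pad's underside, 6 mm above the counter (pad top 10 mm above the counter, tray lip 12 mm). x points away from the robot across the tray, y to the robot's left along the row of four pads, 76 mm apart centre to centre.
- pad_mill: Square cork pad, 62 by 62 by 4 mm, fixed in the low steel tray that is the old rack; the mill stands on it at the start, within 3 mm of its centre. Origin: centre of the pad's underside, 6 mm above the counter (pad top 10 mm above the counter, tray lip 12 mm). x points away from the robot across the tray, y to the robot's left along the row of four pads, 76 mm apart centre to centre.
- pad_shaker: Square cork pad, 62 by 62 by 4 mm, fixed in the low steel tray that is the old rack; the shaker stands on it at the start, within 3 mm of its centre. Origin: centre of the pad's underside, 6 mm above the counter (pad top 10 mm above the counter, tray lip 12 mm). x points away from the robot across the tray, y to the robot's left along the row of four pads, 76 mm apart centre to centre.
- pad_tin: Square cork pad, 62 by 62 by 4 mm, fixed in the low steel tray that is the old rack; the tin stands on it at the start, within 3 mm of its centre. Origin: centre of the pad's underside, 6 mm above the counter (pad top 10 mm above the counter, tray lip 12 mm). x points away from the robot across the tray, y to the robot's left along the row of four pads, 76 mm apart centre to centre.
- new_rack: Wooden rack, the new rack, empty at the start, fixed, 82 mm (x) by 310 mm (y), 18 mm high, with a row of four square bays 70 by 70 mm. Origin: centre of its underside, on the counter. x points away from the robot, y to the robot's left along the row. Bay centres at y = -114, -38, +38 and +114 mm, x = 0; the bay floor is 8 mm above the origin, the walls between and around the bays 6 mm thick with tops 18 mm above the origin.
- mug: White ceramic mug, loose, 80 mm diameter, 92 mm tall, with a handle on its +y side; stands at the left end of the racks. Origin: centre of its underside. Not to be moved.
There are look-alikes about, which are no part of the job. Leave any purple or turquoise look-alike of the part that bears shaker_mid alone.

How it is judged:
By the outcome, as a careful person would: the job done as asked, in the order asked, and still so for the second after the job is handed in, with the robot touching nothing.
It also fails if it takes over 102 s, if anything falls off the work surface, if the arm or the gripper's body presses on something with over 40 N, if the wrist force passes 120 N, or if a joint passes its speed limit or range.

## Robot

A 6-joint arm with a two-finger parallel gripper is mounted at the origin on the work surface. World frame = base frame: x ahead of the robot, y to its left, z up, the work surface at z = 0. Lengths are in m, angles in rad, forces in N, time in s.
With the tool pointing down it reaches from about 0.35 to 0.775 m from the base axis. Payload 7.3 kg.
Tool frame: the origin (TCP) lies between the finger pads; the fingertips stand 17 mm ahead of it and the grasp point (between the pads) lies 2 mm behind it; z points along the fingers, y is the line along which they close (so a half turn about z gives the same grasp; the last joint's range is limited). The gripper opens to 92 mm and grips with 3 to 60 N. Pads are 19 mm wide; open, the fingers measure 130 mm over their backs; the gripper's body (75 mm by 190 mm) begins 47 mm behind the grasp point.
Start: joints at [1.079, 0.342, 1.524, -0, 1.275, -0.146], TCP at [0.178, 0.494, 0.244] pointing down, gripper open.
Joint ranges: [-2.53, 2.53], [-0.77, 2.02], [0.04, 2.7], [-1, 4.14], [0.28, 2.66], [-3.11, 3.11]. Speed limits (rad/s): [2.57, 2.57, 3.14, 3.14, 3.14, 3.14].

## Interface

Orientations are given as [roll, pitch, yaw] about the fixed x, y, z axes, in that order (R = Rz(yaw) Ry(pitch) Rx(roll)).
In Python, from cell import robot, optics gives the robot as it stands.
- The arm moves only by the tool play_rows, never from a script. Its argument "rows" is a list of rows, each a list of 7 numbers: the shift along the tool's x, y, z in cm, then the turn, a rotation vector about the tool's x, y, z in rad, then the opening, from 0 (shut) to 1 (fully open). In form: [[tx, ty, tz, wx, wy, wz, grip], ...]. A call has 1 to 20 rows; each row is the pose to reach, as a shift and turn from the pose commanded when the call began, along the tool's axes at that moment; what a row does not reach only later rows make up. A row lasts 1/10 s, in which the tool goes at most 50 mm and 8.59 degrees, less where a joint would pass 70% of its speed; a pose out of reach is approached as far as the arm can. A call with a gripper value outside its range is refused whole. The fingers move at their own pace and stop on an object; "squeeze" is the grip in N (left out, the last holds). Time passes only in rows, so rows that repeat a pose let the fingers close. It gives the time, the measured TCP pose, the force, the opening and the grip force at its end, in the units of the state.
- robot.observe(): the state, without advancing time (a new reading comes with each control period).
- optics.read_camera(name): name is "side" or "top" or "wrist"; returns (picture, depth): 480x640x3 uint8, red, green, blue; 480x640 float32, m along the optical axis (not along the pixel's ray), 0 where there is no reading.
- optics.camera_model(name): a dict with "fx", "fy", "cx", "cy" (pixels), "dist" ([k1, k2, p1, p2, k3] as OpenCV has them; the pictures are not rectified), "origin" and "rotation" of the camera in the world; the wrist camera has in their place "tool_from_camera" (4x4, takes a point from camera to tool coordinates, whose origin is the TCP and whose axes are the flange's). Camera axes: x right, y up, looking along -z (the intrinsics and any distortion apply to the point x, -y, -z); pixel columns grow to the right and rows downward; lengths in m; the calibration is good to about 2 mm. A picture is of the moment at which its call begins: read the wrist's pose just before it. camera_model takes no time and is no camera call.
- robot.hand_in(): hands the job in; it is judged then, once.
The state is a dict: "time": time; "qpos": joint angles; "qvel": joint speeds; "joint_efforts": joint torques, N m; "tool_pos": TCP position; "tool_rot": TCP orientation; "contact_force": force on the tool from outside, world axes, zero at the start; "torque": the same for the moment, N m; "opening": finger opening in m; "grip_force": force on a finger pad.
Only numpy, scipy, OpenCV 4.12 (cv2) and the standard library are available. Lean on these libraries where they do the work, as an engineer would, in place of code of your own. Each camera call takes 0.05 s, during which the arm holds its last target. There are 200 camera calls.

## Working session

There is one attempt and no reset: what is moved stays moved. The work goes in short steps, Python scripts to look and compute and a tool call to move; the robot and the scene stay as the last step left them, time stands still between calls to the robot, and variables do not carry over. Pictures are saved under pics/ and viewed, at most 14 in all, crops included, and the job is handed in when it is done.

Besides the shell and the picture viewer there is one more tool, called as name([rows], argument=value, ...), one row to a line, values as JSON. play_rows: Moves the arm, as the interface text tells. Its arguments: {"type":"object","properties":{"rows":{"type":"array"},"squeeze":{"type":"number"}},"required":["rows"]}

```bash
mkdir -p pics; ls
python3 - <<'E'
from cell import robot, optics
import cv2
s=robot.observe(); print(s['time'],s['tool_pos'],s['tool_rot'],s['opening'])
for n in ['top','side']:
    p,d=optics.read_camera(n); cv2.imwrite(f'pics/{n}0.png',p[...,::-1]); import numpy as np; np.save(f'pics/{n}0.npy',d)
    print({k:np.round(v,4).tolist() for k,v in optics.camera_model(n).items()})
print(optics.camera_model('wrist'))
E
```

```text
pics
0.0 [0.17773619 0.49358735 0.2430226 ] [-3.14000741e+00 -2.42345889e-04  2.79578534e+00] 0.09179872098876976
{'fx': 497.582, 'fy': 497.582, 'cx': 319.4443, 'cy': 237.8859, 'dist': [0.0019, 0.0, 0.0, 0.0, 0.0], 'origin': [0.3525, 0.0893, 0.9952], 'rotation': [0.1486, -0.0176, -1.5899]}
{'fx': 544.201, 'fy': 544.201, 'cx': 316.3047, 'cy': 226.534, 'dist': [-0.1402, 0.0, 0.0, 0.0, 0.0], 'origin': [0.4008, -0.6288, 0.4894], 'rotation': [1.0655, -0.0205, -0.1177]}
{'fx': 390.8547916691581, 'fy': 390.8547916691581, 'cx': 320.8481313147569, 'cy': 240.20779342813378, 'dist': array([-0.06516394,  0.        ,  0.        ,  0.        ,  0.        ]), 'tool_from_camera': array([[-1.12750646e-04,  9.66061224e-01,  2.58313178e-01,
         6.92885244e-02],
       [ 9.99999915e-01,  6.20107120e-06,  4.13296845e-04,
        -2.92335777e-04],
       [ 3.97668237e-04,  2.58313203e-01, -9.66061143e-01,
        -1.41144299e-01],
       [ 0.00000000e+00,  0.00000000e+00,  0.00000000e+00,
         1.00000000e+00]])}
```

View pics/top0.png

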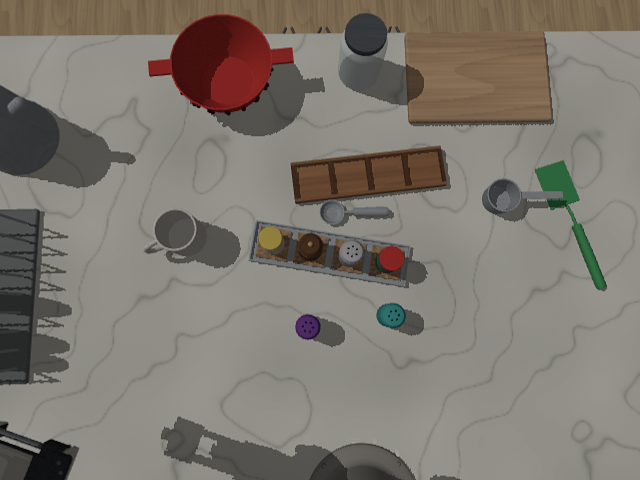

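View pics/side0.png

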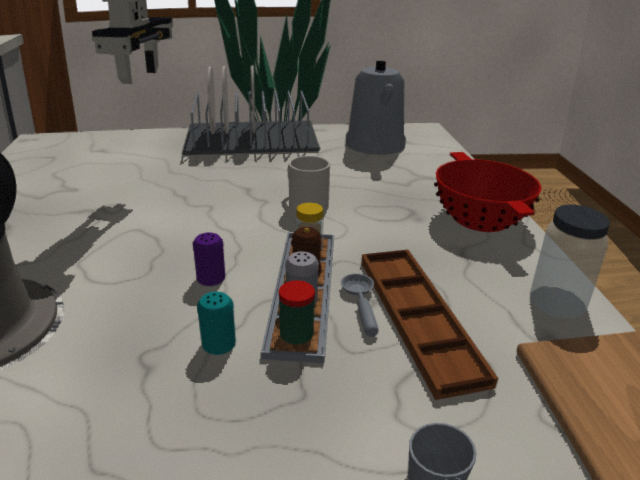

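The tray row, left to right, is jar (yellow, 270,239), mill (311,246), shaker (grey, 351,252), tin (red, 391,260). The rack is at (370,175). The look-alikes are purple (308,327) and turquoise (391,315) and stay put. The grey one in the tray at (351,252) is the described stainless shaker. Next I'll measure, with a crop to confirm.

```bash
cat > h.py <<'E'
import numpy as np, cv2
from scipy.spatial.transform import Rotation as Ro
from cell import robot, optics
def ray(n,uv,tool=None):
    m=optics.camera_model(n); K=np.array([[m['fx'],0,m['cx']],[0,m['fy'],m['cy']],[0,0,1]])
    u=cv2.undistortPoints(np.array(uv,float).reshape(-1,1,2),K,np.array(m['dist'])).reshape(-1,2)
    d=np.c_[u[:,0],-u[:,1],-np.ones(len(u))]
    if n=='wrist':
        T=m['tool_from_camera']; R=Ro.from_euler('xyz',tool[1]).as_matrix()
        return R@T[:3,3]+tool[0], d@(R@T[:3,:3]).T
    r=np.array(m['rotation']); R=Ro.from_euler('xyz',r).as_matrix() if r.size==3 else r
    return np.array(m['origin']), d@R.T
def onz(n,uv,z,tool=None):
    o,d=ray(n,uv,tool); return o+d*((z-o[2])/d[:,2])[:,None]
def togo(target,yaw):
    """shift in cm in tool axes and turn about tool z, from the measured pose"""
    s=robot.observe(); R=Ro.from_euler('xyz',s['tool_rot'])
    rv=(R.inv()*Ro.from_euler('xyz',[np.pi,0,yaw])).as_rotvec()
    return np.round(R.inv().apply(np.array(target)-s['tool_pos'])*100,2), np.round(rv,3)
E
python3 - <<'E'
from h import *
p=cv2.imread('pics/top0.png'); d=np.load('pics/top0.npy'); hsv=cv2.cvtColor(p,cv2.COLOR_BGR2HSV)
def comp(lo,hi,box):
    m=cv2.inRange(hsv,lo,hi); k=np.zeros_like(m); x0,y0,x1,y1=box; k[y0:y1,x0:x1]=m[y0:y1,x0:x1]
    c=max(cv2.findContours(k,0,2)[0],key=cv2.contourArea); return c
y=comp((20,100,80),(35,255,255),(240,215,300,265)); r=comp((0,180,90),(8,255,255),(370,235,420,285))
for n,c,z in(('jar',y,.084),('tin',r,.082)):
    (u,v),rad=cv2.minEnclosingCircle(c); print(n,u,v,rad,onz('top',[[u,v]],z).round(4))
print('mill',onz('top',[[312,245]],.085).round(4),'shaker',onz('top',[[351,251]],.08).round(4))
w=comp((3,80,30),(20,255,255),(280,140,455,210)); b=cv2.boxPoints(cv2.minAreaRect(w)); print(b)
print(onz('top',b,.018).round(4)); print('c',onz('top',[b.mean(0)],.018).round(4))
print(onz('top',[[175,230]],.092))
big=cv2.resize(p[130:350,230:460],None,fx=3,fy=3,interpolation=cv2.INTER_CUBIC)[:600]
cv2.imwrite('pics/crop0.png',big)
E
```

```text
jar 269.7127685546875 237.86170959472656 11.929659843444824 [[0.4902 0.1625 0.084 ]]
tin 391.2591552734375 258.20123291015625 12.40256118774414 [[ 0.4488 -0.0615  0.082 ]]
mill [[0.4754 0.0846 0.085 ]] shaker [[0.4637 0.0125 0.08  ]]
[[290.20145 162.64307]
 [441.7711  144.89163]
 [446.5173  185.41687]
 [294.94766 203.1683 ]]
[[ 0.6539  0.1257  0.018 ]
 [ 0.6873 -0.1855  0.018 ]
 [ 0.6018 -0.1904  0.018 ]
 [ 0.5697  0.117   0.018 ]]
c [[ 0.6278 -0.0325  0.018 ]]
[[0.50638907 0.3348788  0.092     ]]
```

View pics/crop0.png

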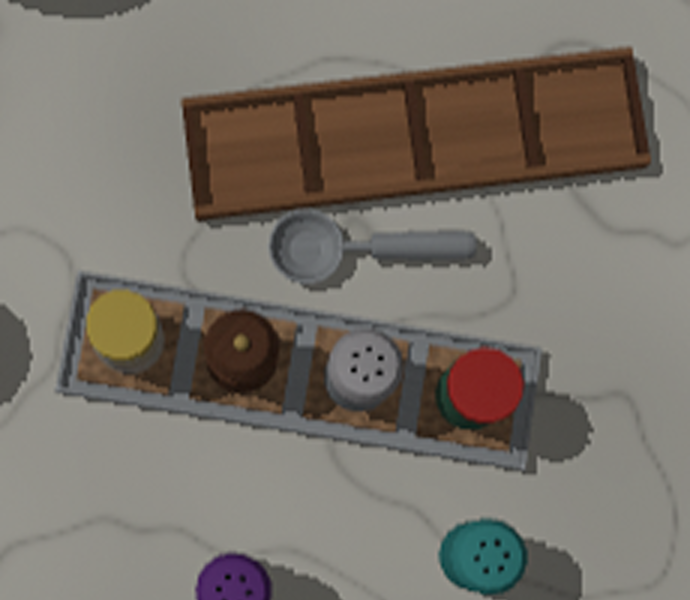

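The crop confirms it: the grey shaker with holes, in the tray third from left, is the one meant, and purple and turquoise stand outside. First I'll go above the tin and check with the wrist camera.

```bash
python3 -c "
from h import *
print(togo([.449,-.0615,.20],1.388))"
```

```text
(array([-44.34, -43.03,   4.36]), array([-1.000e-03,  1.000e-03,  1.408e+00]))
```

play_rows([
  [-44.3,-43.0,0,0,0,1.408,1],
  [-44.3,-43.0,0,0,0,1.408,1],
  [-44.3,-43.0,0,0,0,1.408,1],
  [-44.3,-43.0,0,0,0,1.408,1],
  [-44.3,-43.0,0,0,0,1.408,1],
  [-44.3,-43.0,0,0,0,1.408,1],
  [-44.3,-43.0,0,0,0,1.408,1],
  [-44.3,-43.0,0,0,0,1.408,1],
  [-44.3,-43.0,0,0,0,1.408,1],
  [-44.3,-43.0,0,0,0,1.408,1],
  [-44.3,-43.0,0,0,0,1.408,1],
  [-44.3,-43.0,0,0,0,1.408,1],
  [-44.3,-43.0,0,0,0,1.408,1],
  [-44.3,-43.0,0,0,0,1.408,1],
  [-44.3,-43.0,0,0,0,1.408,1],
  [-44.3,-43.0,0,0,0,1.408,1],
  [-44.3,-43.0,4.3,0,0,1.408,1],
  [-44.3,-43.0,4.3,0,0,1.408,1],
  [-44.3,-43.0,4.3,0,0,1.408,1],
  [-44.3,-43.0,4.3,0,0,1.408,1],
], squeeze=20)

```text
time: 2.1
tool_pos: [0.4496, -0.0604, 0.2023]
tool_rot: [3.139, 0.0, 1.389]
contact_force: [-0.2, 0.4, 0.8]
opening: 0.092
grip_force: 0.0
```

Run:
```python
from h import *
s=robot.observe(); t=(s['tool_pos'],s['tool_rot']); print(t)
p,d=optics.read_camera('wrist'); cv2.imwrite('pics/w1.png',p[...,::-1])
hsv=cv2.cvtColor(p,cv2.COLOR_RGB2HSV)
for n,lo,hi,z in(('tin',(0,180,90),(8,255,255),.082),('jar',(20,100,80),(35,255,255),.084)):
    cs=cv2.findContours(cv2.inRange(hsv,lo,hi),0,2)[0]
    if cs:
        c=max(cs,key=cv2.contourArea); (u,v),r=cv2.minEnclosingCircle(c); print(n,u,v,r,onz('wrist',[[u,v]],z,t).round(4))
print(togo([.449,-.0615,.049],1.388))
```

```text
(array([ 0.44964002, -0.06037008,  0.20226358]), array([3.13941507e+00, 1.01900327e-04, 1.38881270e+00]))
tin 322.3092041015625 239.55152893066406 33.1589241027832 [[ 0.4507 -0.0611  0.082 ]]
jar 470.5 381.0 168.68991088867188 [[ 0.5436 -0.1934  0.084 ]]
(array([-0.1 , -0.09, 15.33]), array([0.003, 0.   , 0.001]))
```

View pics/w1.png

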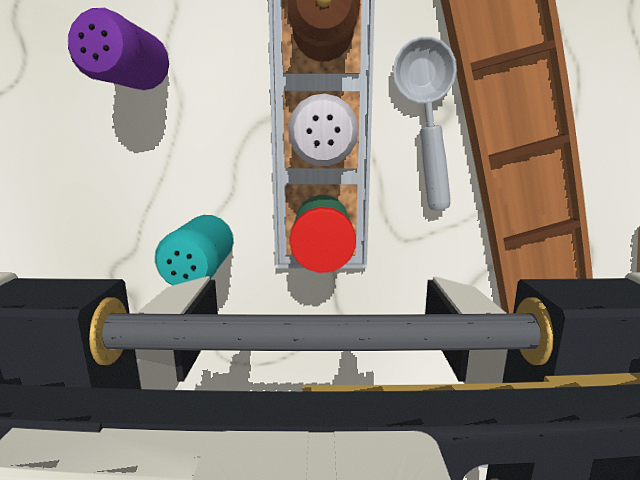

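The wrist picture shows the tin lid at (322,240), the shaker at (323,129) and turquoise at (180,262), left of the finger path. The tin agrees within 2 mm. I'll go down with a narrower opening.

play_rows([
  [-0.1,0,3,0,0,0,0.78],
  [-0.1,0,6,0,0,0,0.78],
  [-0.1,0,9,0,0,0,0.78],
  [-0.1,0,11,0,0,0,0.78],
  [-0.1,0,13,0,0,0,0.78],
  [-0.1,0,14.5,0,0,0,0.78],
  [-0.1,0,15.3,0,0,0,0.78],
  [-0.1,0,15.3,0,0,0,0.78],
  [-0.1,0,15.3,0,0,0,0.3],
  [-0.1,0,15.3,0,0,0,0.3],
  [-0.1,0,15.3,0,0,0,0.3],
  [-0.1,0,15.3,0,0,0,0.3],
  [-0.1,0,15.3,0,0,0,0.3],
  [-0.1,0,15.3,0,0,0,0.3],
  [-0.1,0,15.3,0,0,0,0.3],
  [-0.1,0,15.3,0,0,0,0.3],
], squeeze=20)

```text
time: 3.75
tool_pos: [0.4493, -0.0618, 0.0481]
tool_rot: [3.14, 0.0, 1.388]
contact_force: [0.5, 0.6, 4.9]
opening: 0.0458
grip_force: 20.0
```

```bash
python3 -c "
from h import *
s=robot.observe();print(s['tool_pos'],s['tool_rot'])
print(togo([.617,.079,.15],1.678))
t=([ 0.44964002, -0.06037008,  0.20226358],[3.13941507,.0001,1.38881270])
print(onz('wrist',[[323,129],[323,4]],.085,t))"
```

```text
[ 0.44927147 -0.06184938  0.0480879 ] [3.14035162e+00 3.32259762e-05 1.38780551e+00]
(array([ 16.9 ,  13.94, -10.17]), array([ 0.001,  0.   , -0.29 ]))
[[0.464463   0.0115034  0.085     ]
 [0.47772185 0.08394971 0.085     ]]
```

play_rows([
  [0,0,-1.5,0,0,0,0.3],
  [0,0,-4,0,0,0,0.3],
  [0,0,-7,0,0,0,0.3],
  [0,0,-10,0,0,0,0.3],
  [2,1.5,-11,0,0,-0.04,0.3],
  [4.5,3.5,-11,0,0,-0.08,0.3],
  [7,5.5,-11,0,0,-0.13,0.3],
  [9.5,7.5,-11,0,0,-0.17,0.3],
  [12,9.5,-11,0,0,-0.21,0.3],
  [14.5,11.5,-11,0,0,-0.25,0.3],
  [16,13,-11,0,0,-0.29,0.3],
  [16.9,13.9,-11,0,0,-0.29,0.3],
  [16.9,13.9,-10.2,0,0,-0.29,0.3],
  [16.9,13.9,-10.2,0,0,-0.29,0.3],
])

```text
time: 5.15
tool_pos: [0.6145, 0.079, 0.1473]
tool_rot: [-3.137, -0.0, 1.678]
contact_force: [-1.1, 0.5, -2.4]
opening: 0.046
grip_force: 20.0
```

Run:
```python
from h import *
s=robot.observe(); print(s['tool_pos'],s['tool_rot'],s['opening'])
p,d=optics.read_camera('top'); q=p[120:300,220:460]; a=cv2.resize(q[...,::-1],None,fx=2.5,fy=2.5)
p,d=optics.read_camera('side'); b=p[120:420,150:550,::-1]
h=a.shape[0]; cv2.imwrite('pics/c2.png',np.vstack([a[:, :600],np.pad(b,((0,0),(0,200),(0,0)))])[:600] if h<=300 else a)
cv2.imwrite('pics/s2.png',cv2.resize(b,None,fx=1.9,fy=1.9))
print(togo([.617,.079,.047],1.678))
```

```text
[0.61448933 0.07900453 0.14730742] [-3.13672831e+00 -3.73824521e-04  1.67796346e+00] 0.04601755068074353
(array([ 0.02,  0.23, 10.18]), array([-0.003, -0.   , -0.001]))
```

View pics/s2.png

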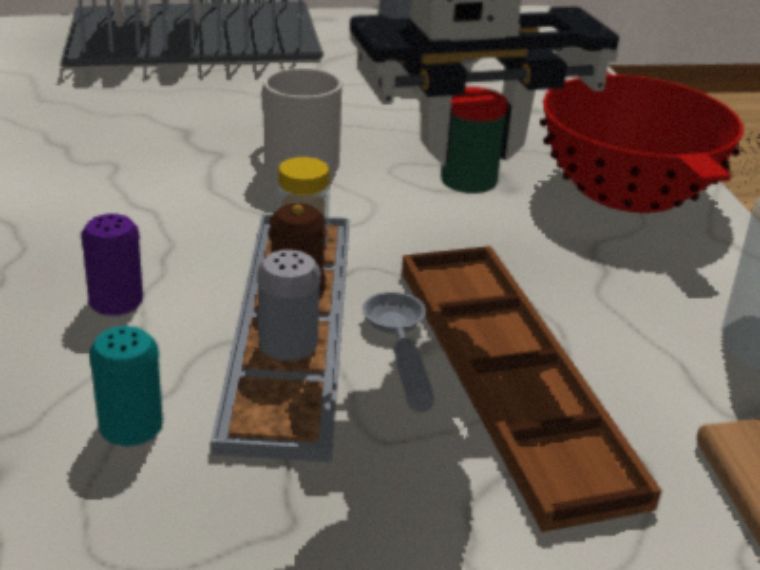

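The tin is held upright above the left bay at (470,185) in the crop, and the bay is empty below it. Lowering gently.

play_rows([
  [0,0.2,2.5,0,0,0,0.3],
  [0,0.2,5,0,0,0,0.3],
  [0,0.2,7,0,0,0,0.3],
  [0,0.2,8.5,0,0,0,0.3],
  [0,0.2,9.3,0,0,0,0.3],
  [0,0.2,9.6,0,0,0,0.3],
  [0,0.2,9.8,0,0,0,0.3],
  [0,0.2,9.8,0,0,0,0.3],
])

```text
time: 6.05
tool_pos: [0.6185, 0.0793, 0.0524]
tool_rot: [3.141, 0.0, 1.678]
contact_force: [0.1, -0.1, -1.7]
opening: 0.0461
grip_force: 20.0
```

play_rows([
  [0,0,0.1,0,0,0,0.3],
  [0,0,0.2,0,0,0,0.3],
  [0,0,0.2,0,0,0,0.3],
])

```text
time: 6.35
tool_pos: [0.6183, 0.0794, 0.0499]
tool_rot: [3.141, -0.0, 1.678]
contact_force: [0.4, -0.2, -1.4]
opening: 0.0463
grip_force: 20.0
```

play_rows([
  [0,0,0.1,0,0,0,0.3],
  [0,0,0.2,0,0,0,0.3],
  [0,0,0.3,0,0,0,0.3],
  [0,0,0.3,0,0,0,0.3],
  [0,0,0.3,0,0,0,0.3],
])

```text
time: 6.85
tool_pos: [0.6182, 0.0794, 0.0466]
tool_rot: [-3.141, -0.0, 1.678]
contact_force: [-0.1, 0.6, -1.6]
opening: 0.0456
grip_force: 20.0
```

play_rows([
  [0,0,0.05,0,0,0,0.3],
  [0,0,0.1,0,0,0,0.3],
  [0,0,0.1,0,0,0,0.3],
])

```text
time: 7.15
tool_pos: [0.6184, 0.0794, 0.0462]
tool_rot: [3.141, -0.0, 1.678]
contact_force: [-0.2, -0.4, 2.2]
opening: 0.0458
grip_force: 20.0
```

play_rows([
  [0,0,0,0,0,0,0.78],
  [0,0,0,0,0,0,0.78],
  [0,0,0,0,0,0,0.78],
  [0,0,0,0,0,0,0.78],
  [0,0,-1,0,0,0,0.78],
  [0,0,-3,0,0,0,0.78],
  [0,0,-6,0,0,0,0.78],
  [0,0,-9,0,0,0,0.78],
  [0,0,-11.5,0,0,0,0.78],
  [-1,-3,-11.5,0,0,0.06,0.78],
  [-2,-6,-11.5,0,0,0.12,0.78],
  [-3,-9,-11.5,0,0,0.18,0.78],
  [-4,-12,-11.5,0,0,0.24,0.78],
  [-4.8,-14.5,-11.5,0,0,0.29,0.78],
  [-5.1,-16,-11.5,0,0,0.29,0.78],
  [-5.1,-16,-11.5,0,0,0.29,0.78],
  [-5.1,-16,-11.5,0,0,0.29,0.78],
])

```text
time: 8.85
tool_pos: [0.4654, 0.0115, 0.1616]
tool_rot: [3.14, -0.0, 1.387]
contact_force: [0.1, 0.2, -0.1]
opening: 0.0713
grip_force: 0.0
```

Run:
```python
from h import *
s=robot.observe(); t=(s['tool_pos'],s['tool_rot']); print(t)
p,d=optics.read_camera('top'); cv2.imwrite('pics/c3.png',cv2.resize(p[130:310,230:460,::-1],None,fx=3,fy=3))
p,d=optics.read_camera('wrist'); cv2.imwrite('pics/w3.png',p[...,::-1])
print(togo([.4645,.0115,.051],1.388))
```

```text
(array([0.4653778 , 0.01151465, 0.16156098]), array([ 3.13950942e+00, -3.36506903e-04,  1.38745412e+00]))
(array([-0.04, -0.12, 11.01]), array([ 0.001, -0.   ,  0.   ]))
```

View pics/w3.png

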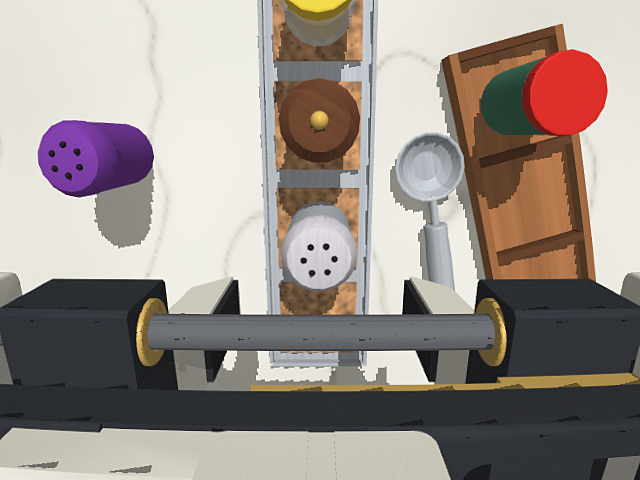

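The tin stands upright in the left bay (565,90), the shaker is centred at (318,252) between the fingers, and the mill is at (319,119). Grasping the shaker.

play_rows([
  [0,-0.1,2.5,0,0,0,0.78],
  [0,-0.1,5,0,0,0,0.78],
  [0,-0.1,7.5,0,0,0,0.78],
  [0,-0.1,9.5,0,0,0,0.78],
  [0,-0.1,10.5,0,0,0,0.78],
  [0,-0.1,11,0,0,0,0.78],
  [0,-0.1,11,0,0,0,0.78],
  [0,-0.1,11,0,0,0,0.3],
  [0,-0.1,11,0,0,0,0.3],
  [0,-0.1,11,0,0,0,0.3],
  [0,-0.1,11,0,0,0,0.3],
  [0,-0.1,11,0,0,0,0.3],
  [0,-0.1,11,0,0,0,0.3],
])

```text
time: 10.25
tool_pos: [0.464, 0.0117, 0.0511]
tool_rot: [3.14, -0.0, 1.388]
contact_force: [1.0, -0.5, 4.2]
opening: 0.0464
grip_force: 20.0
```

```bash
python3 -c "
from h import *
print(robot.observe()['tool_pos']);print(togo([.625,.004,.16],1.678))"
```

```text
[0.4640393  0.01167068 0.05114179]
(array([  2.18,  15.98, -10.87]), array([ 0.001,  0.   , -0.29 ]))
```

play_rows([
  [0,0,-1.5,0,0,0,0.3],
  [0,0,-4,0,0,0,0.3],
  [0,0,-7,0,0,0,0.3],
  [0,0,-10,0,0,0,0.3],
  [0.3,2,-11,0,0,-0.04,0.3],
  [0.6,4.5,-11,0,0,-0.08,0.3],
  [1,7,-11,0,0,-0.13,0.3],
  [1.3,9.5,-11,0,0,-0.17,0.3],
  [1.6,12,-11,0,0,-0.22,0.3],
  [2,14.5,-11,0,0,-0.27,0.3],
  [2.2,16,-11,0,0,-0.29,0.3],
  [2.2,16,-11,0,0,-0.29,0.3],
  [2.2,16,-8,0,0,-0.29,0.3],
  [2.2,16,-5,0,0,-0.29,0.3],
  [2.2,16,-3,0,0,-0.29,0.3],
  [2.2,16,-1.5,0,0,-0.29,0.3],
  [2.2,16,-0.8,0,0,-0.29,0.3],
  [2.2,16,-0.3,0,0,-0.29,0.3],
  [2.2,16,-0.1,0,0,-0.29,0.3],
  [2.2,16,-0.1,0,0,-0.29,0.3],
])

```text
time: 12.25
tool_pos: [0.625, 0.0043, 0.0522]
tool_rot: [3.141, 0.0, 1.678]
contact_force: [-0.9, 0.3, -1.1]
opening: 0.0461
grip_force: 20.0
```

play_rows([
  [0,0,0.1,0,0,0,0.3],
  [0,0,0.2,0,0,0,0.3],
  [0,0,0.3,0,0,0,0.3],
  [0,0,0.3,0,0,0,0.3],
])

```text
time: 12.65
tool_pos: [0.6252, 0.0043, 0.0492]
tool_rot: [3.141, 0.0, 1.678]
contact_force: [-0.1, 0.2, 1.3]
opening: 0.046
grip_force: 20.0
```

play_rows([
  [0,0,0,0,0,0,0.78],
  [0,0,0,0,0,0,0.78],
  [0,0,0,0,0,0,0.78],
  [0,0,0,0,0,0,0.78],
  [0,0,-1,0,0,0,0.78],
  [0,0,-3,0,0,0,0.78],
  [0,0,-6,0,0,0,0.78],
  [0,0,-9,0,0,0,0.78],
  [0,0,-11.5,0,0,0,0.78],
  [2,-3,-11.5,0,0,0.06,0.78],
  [4,-6,-11.5,0,0,0.12,0.78],
  [6,-9,-11.5,0,0,0.18,0.78],
  [8,-12,-11.5,0,0,0.24,0.78],
  [9.5,-13.9,-11.5,0,0,0.29,0.78],
  [9.5,-13.9,-11.5,0,0,0.29,0.78],
  [9.5,-13.9,-11.5,0,0,0.29,0.78],
])

```text
time: 14.25
tool_pos: [0.4772, 0.084, 0.1647]
tool_rot: [3.139, -0.0, 1.389]
contact_force: [0.6, 0.1, -0.3]
opening: 0.0719
grip_force: 0.0
```

Run:
```python
from h import *
s=robot.observe(); t=(s['tool_pos'],s['tool_rot']); print(t)
p,d=optics.read_camera('wrist'); cv2.imwrite('pics/w4.png',p[...,::-1])
hsv=cv2.cvtColor(p,cv2.COLOR_RGB2HSV)
c=max(cv2.findContours(cv2.inRange(hsv[:270],(20,100,80),(35,255,255)),0,2)[0],key=cv2.contourArea); (u,v),r=cv2.minEnclosingCircle(c); print('jar',u,v,r,onz('wrist',[[u,v]],.084,t))
print('w3 mill',onz('wrist',[[319,119]],.086,([.4653778,.01151465,.16156098],[3.13950942,-.0003,1.38745412])))
print(togo([.477,.084,.052],1.388))
```

```text
(array([0.47716986, 0.08397013, 0.16471729]), array([ 3.13940278e+00, -3.30442131e-04,  1.38934515e+00]))
jar 321.4200744628906 115.97950744628906 41.05100631713867 [[0.49195281 0.16226217 0.084     ]]
w3 mill [[0.47868183 0.08823905 0.086     ]]
(array([ 0.02, -0.09, 11.25]), array([ 0.002, -0.   ,  0.001]))
```

View pics/w4.png

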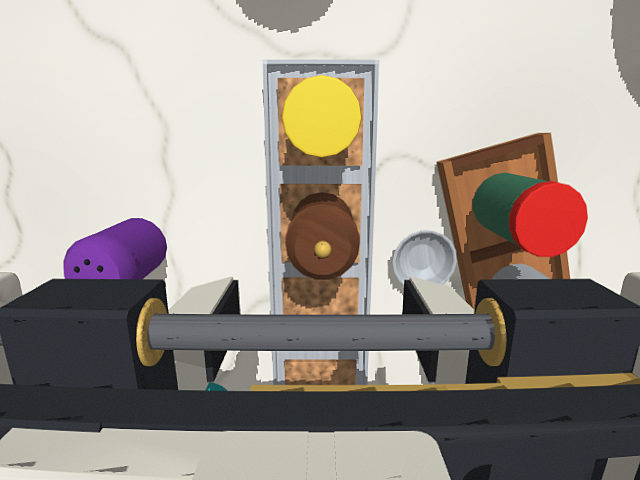

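The mill ball is at (322,249), the jar cap at (321,116), and the tin and shaker stand in the rack. I'm shifting 3 mm along the row and grasping the mill.

play_rows([
  [0.3,0,2.5,0,0,0,0.78],
  [0.3,0,5,0,0,0,0.78],
  [0.3,0,7.5,0,0,0,0.78],
  [0.3,0,9.5,0,0,0,0.78],
  [0.3,0,10.7,0,0,0,0.78],
  [0.3,0,11.2,0,0,0,0.78],
  [0.3,0,11.2,0,0,0,0.78],
  [0.3,0,11.2,0,0,0,0.3],
  [0.3,0,11.2,0,0,0,0.3],
  [0.3,0,11.2,0,0,0,0.3],
  [0.3,0,11.2,0,0,0,0.3],
  [0.3,0,11.2,0,0,0,0.3],
  [0.3,0,11.2,0,0,0,0.3],
])

```text
time: 15.6
tool_pos: [0.4776, 0.0869, 0.0522]
tool_rot: [3.14, -0.0, 1.388]
contact_force: [1.7, -0.8, 4.8]
opening: 0.0452
grip_force: 20.0
```

```bash
python3 -c "
from h import *
print(robot.observe()['tool_pos']);print(togo([.633,-.072,.16],1.678))"
```

```text
[0.47763946 0.08685876 0.05223506]
(array([-12.79,  18.18, -10.76]), array([ 0.001, -0.   , -0.29 ]))
```

play_rows([
  [0,0,-1.5,0,0,0,0.3],
  [0,0,-4,0,0,0,0.3],
  [0,0,-7,0,0,0,0.3],
  [0,0,-10,0,0,0,0.3],
  [-1.4,2,-11,0,0,-0.03,0.3],
  [-3.2,4.5,-11,0,0,-0.08,0.3],
  [-4.9,7,-11,0,0,-0.12,0.3],
  [-6.7,9.5,-11,0,0,-0.16,0.3],
  [-8.5,12,-11,0,0,-0.2,0.3],
  [-10.2,14.5,-11,0,0,-0.25,0.3],
  [-11.8,16.8,-11,0,0,-0.29,0.3],
  [-12.8,18.2,-11,0,0,-0.29,0.3],
  [-12.8,18.2,-10.5,0,0,-0.29,0.3],
  [-12.8,18.2,-8,0,0,-0.29,0.3],
  [-12.8,18.2,-5,0,0,-0.29,0.3],
  [-12.8,18.2,-3,0,0,-0.29,0.3],
  [-12.8,18.2,-1.5,0,0,-0.29,0.3],
  [-12.8,18.2,-0.7,0,0,-0.29,0.3],
  [-12.8,18.2,-0.2,0,0,-0.29,0.3],
  [-12.8,18.2,-0.1,0,0,-0.29,0.3],
])

```text
time: 17.6
tool_pos: [0.6329, -0.072, 0.0528]
tool_rot: [3.141, -0.0, 1.678]
contact_force: [-0.4, -0.2, -2.1]
opening: 0.0454
grip_force: 20.0
```

play_rows([
  [0,0,0.1,0,0,0,0.3],
  [0,0,0.2,0,0,0,0.3],
  [0,0,0.3,0,0,0,0.3],
  [0,0,0.3,0,0,0,0.3],
])

```text
time: 18.0
tool_pos: [0.6332, -0.0724, 0.0503]
tool_rot: [3.14, 0.001, 1.678]
contact_force: [-0.2, -0.9, 0.9]
opening: 0.0459
grip_force: 20.0
```

play_rows([
  [0,0,0,0,0,0,0.78],
  [0,0,0,0,0,0,0.78],
  [0,0,0,0,0,0,0.78],
  [0,0,0,0,0,0,0.78],
  [0,0,-1,0,0,0,0.78],
  [0,0,-3,0,0,0,0.78],
  [0,0,-6,0,0,0,0.78],
  [0,0,-9,0,0,0,0.78],
  [0,0,-11.5,0,0,0,0.78],
  [3.5,-1.6,-11.5,0,0,0.04,0.78],
  [7,-3.3,-11.5,0,0,0.08,0.78],
  [10.5,-5,-11.5,0,0,0.12,0.78],
  [14,-6.6,-11.5,0,0,0.17,0.78],
  [17.5,-8.2,-11.5,0,0,0.21,0.78],
  [21,-9.8,-11.5,0,0,0.25,0.78],
  [23.5,-11,-11.5,0,0,0.29,0.78],
  [24.8,-11.6,-11.5,0,0,0.29,0.78],
  [24.8,-11.6,-11.5,0,0,0.29,0.78],
  [24.8,-11.6,-11.5,0,0,0.29,0.78],
])

```text
time: 19.9
tool_pos: [0.4917, 0.1615, 0.1651]
tool_rot: [3.14, 0.0, 1.389]
contact_force: [-0.2, -0.4, -0.1]
opening: 0.0715
grip_force: 0.0
```

Run:
```python
from h import *
s=robot.observe(); t=(s['tool_pos'],s['tool_rot'])
p,d=optics.read_camera('wrist')
hsv=cv2.cvtColor(p,cv2.COLOR_RGB2HSV)
c=max(cv2.findContours(cv2.inRange(hsv[:285],(20,100,80),(35,255,255)),0,2)[0],key=cv2.contourArea); (u,v),r=cv2.minEnclosingCircle(c); print('jar',u,v,r,onz('wrist',[[u,v]],.084,t))
print(togo([.4915,.1625,.050],1.388))
p,d=optics.read_camera('side'); cv2.imwrite('pics/s5.png',cv2.resize(p[120:420,150:550,::-1],None,fx=1.9,fy=1.9))
```

```text
jar 320.5369873046875 251.414794921875 36.98154067993164 [[0.49201894 0.16407398 0.084     ]]
(array([ 0.13, -0.07, 11.49]), array([ 0.001,  0.   , -0.   ]))
```

View pics/s5.png

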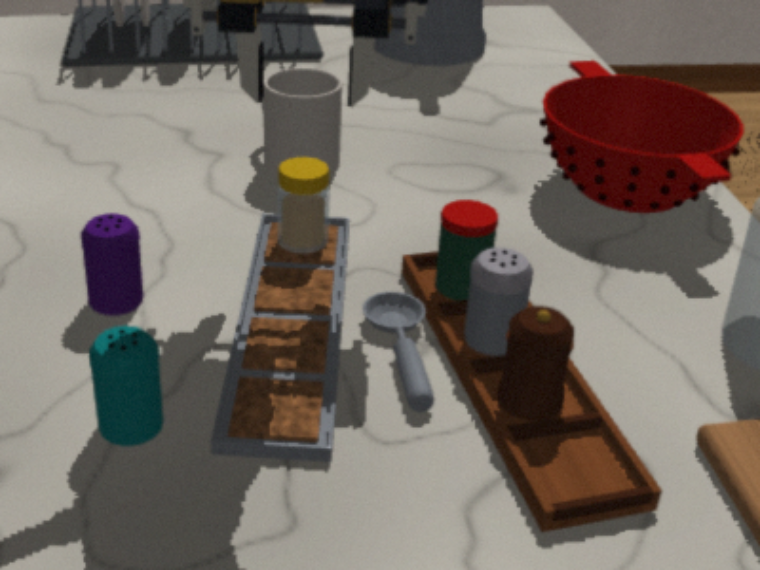

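The tin (470,250), shaker (498,300) and mill (537,365) stand upright in the bays, the jar at (303,205) is left in the tray, and the mug is untouched. Grasping the jar.

play_rows([
  [0.2,0,2.5,0,0,0,0.78],
  [0.2,0,5,0,0,0,0.78],
  [0.2,0,7.5,0,0,0,0.78],
  [0.2,0,9.5,0,0,0,0.78],
  [0.2,0,10.7,0,0,0,0.78],
  [0.2,0,11.4,0,0,0,0.78],
  [0.2,0,11.4,0,0,0,0.78],
  [0.2,0,11.4,0,0,0,0.3],
  [0.2,0,11.4,0,0,0,0.3],
  [0.2,0,11.4,0,0,0,0.3],
  [0.2,0,11.4,0,0,0,0.3],
  [0.2,0,11.4,0,0,0,0.3],
  [0.2,0,11.4,0,0,0,0.3],
])

```text
time: 21.3
tool_pos: [0.4917, 0.1641, 0.0513]
tool_rot: [3.141, -0.0, 1.388]
contact_force: [-0.6, 0.3, 5.5]
opening: 0.0458
grip_force: 20.0
```

```bash
python3 -c "
from h import *
print(robot.observe()['tool_pos']);print(togo([.641,-.147,.16],1.678))"
```

```text
[0.49168438 0.16412084 0.05130117]
(array([-27.87,  20.35, -10.86]), array([ 0.001, -0.   , -0.29 ]))
```

play_rows([
  [0,0,-1.5,0,0,0,0.3],
  [0,0,-4,0,0,0,0.3],
  [0,0,-7,0,0,0,0.3],
  [0,0,-10,0,0,0,0.3],
  [-1.5,1.1,-12,0,0,-0.02,0.3],
  [-4.5,3.3,-12.5,0,0,-0.05,0.3],
  [-7.5,5.5,-12.5,0,0,-0.08,0.3],
  [-10.5,7.7,-12.5,0,0,-0.11,0.3],
  [-13.5,9.9,-12.5,0,0,-0.14,0.3],
  [-16.5,12,-12.5,0,0,-0.17,0.3],
  [-19.5,14.2,-12.5,0,0,-0.2,0.3],
  [-22.5,16.4,-12.5,0,0,-0.23,0.3],
  [-25,18.3,-12.5,0,0,-0.26,0.3],
  [-27,19.7,-12.5,0,0,-0.29,0.3],
  [-27.9,20.4,-12.5,0,0,-0.29,0.3],
  [-27.9,20.4,-12.5,0,0,-0.29,0.3],
  [-27.9,20.4,-10,0,0,-0.29,0.3],
  [-27.9,20.4,-7,0,0,-0.29,0.3],
  [-27.9,20.4,-4,0,0,-0.29,0.3],
  [-27.9,20.4,-4,0,0,-0.29,0.3],
])

```text
time: 23.3
tool_pos: [0.6379, -0.1448, 0.0862]
tool_rot: [-3.133, -0.005, 1.679]
contact_force: [-1.2, -0.1, -2.4]
opening: 0.0454
grip_force: 20.0
```

play_rows([
  [0,0,1.5,0,0,0,0.3],
  [0,0,2.7,0,0,0,0.3],
  [0,0,3.4,0,0,0,0.3],
  [0,0,3.8,0,0,0,0.3],
  [0,0,3.9,0,0,0,0.3],
  [0,0,4.0,0,0,0,0.3],
  [0,0,4.1,0,0,0,0.3],
  [0,0,4.2,0,0,0,0.3],
  [0,0,4.2,0,0,0,0.3],
])

```text
time: 24.2
tool_pos: [0.6414, -0.1476, 0.0494]
tool_rot: [3.141, 0.0, 1.678]
contact_force: [0.1, -0.2, 1.9]
opening: 0.0456
grip_force: 20.0
```

Contact is light. I'll release, lift and retreat.

play_rows([
  [0,0,0,0,0,0,0.78],
  [0,0,0,0,0,0,0.78],
  [0,0,0,0,0,0,0.78],
  [0,0,0,0,0,0,0.78],
  [0,0,-1,0,0,0,0.78],
  [0,0,-3,0,0,0,0.78],
  [0,0,-6,0,0,0,0.78],
  [0,0,-9,0,0,0,0.78],
  [0,0,-12,0,0,0,0.78],
  [0,0,-15,0,0,0,0.78],
  [0,-4,-18,0,0,0,0.78],
  [0,-8,-20,0,0,0,0.78],
  [0,-12,-20,0,0,0,0.78],
  [0,-16,-20,0,0,0,0.78],
  [0,-20,-20,0,0,0,0.78],
  [0,-22,-20,0,0,0,0.78],
  [0,-22,-20,0,0,0,0.78],
  [0,-22,-20,0,0,0,0.78],
])

```text
time: 26.0
tool_pos: [0.423, -0.1712, 0.2497]
tool_rot: [3.139, 0.001, 1.677]
contact_force: [-0.3, -0.9, 0.5]
opening: 0.0721
grip_force: 0.0
```

Run:
```python
from h import *
for n in('top','side'):
    p,d=optics.read_camera(n)
    q=p[120:270,120:460] if n=='top' else p[120:420,150:550]
    cv2.imwrite(f'pics/{n}6.png',cv2.resize(q[...,::-1],None,fx=1.9,fy=1.9))
```

```text
(no output)
```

View pics/top6.png

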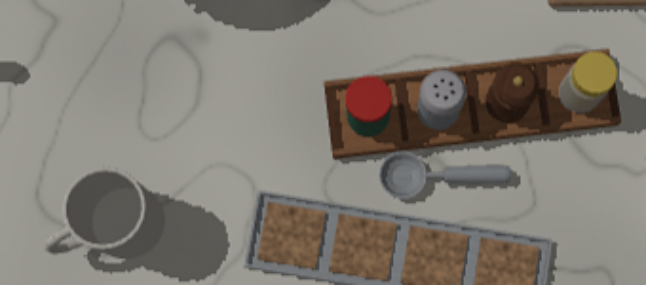

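View pics/side6.png

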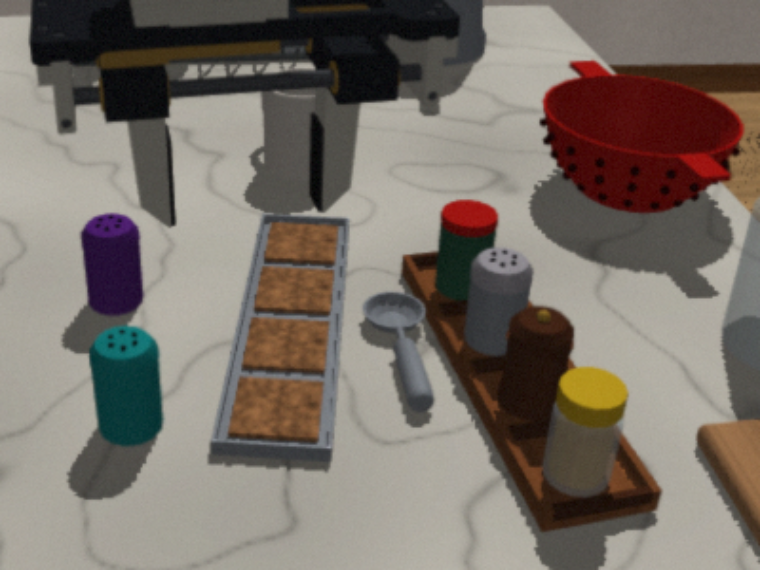

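All four stand upright in the rack. In the top crop, left to right, they are tin (369,100), shaker (441,97), mill (512,92) and jar (588,80). The mug is in place, so I'm handing in.

```bash
python3 -c "
from cell import robot
print(robot.hand_in())"
```

```text
the job is handed in; nothing more can be done
None
```

Done: tin, shaker, mill and jar now stand upright in the wooden rack, left to right, which is the reverse of their tray order; the mug and look-alikes were left alone, and I handed the job in at about 26 s.

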